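# Hold the lip board against the draining tray for screwing

## Robot

A 6-joint arm with a two-finger parallel gripper is mounted at the origin on the work surface. World frame = base frame: x ahead of the robot, y to its left, z up, the work surface at z = 0. Lengths are in m, angles in rad, forces in N, time in s.
With the tool pointing down it reaches from about 0.3 to 0.75 m from the base axis. Payload 8.5 kg.
Tool frame: the origin (TCP) lies midway between the tips of the shut fingers; the grasp point (between the pads) lies 19 mm behind it (arm.pinch_z is the distance from the TCP to the grasp point, in m); z points along the fingers, y is the line along which they close (so a half turn about z gives the same grasp; the last joint's range is limited). The gripper opens to 85 mm and grips with 20 to 120 N. Pads are 22 mm wide; open, the fingers measure 114 mm over their backs; the gripper's body (76 mm by 85 mm) begins 54 mm behind the grasp point. The pads swing forward as they close: fully open they stand 13 mm farther back than shut.
Start: joints at [-1.447, 0.381, 1.297, -0, 1.464, -0.215], TCP at [0.183, -0.519, 0.194] pointing down, gripper open.
Joint ranges: [-3.11, 3.11], [-0.89, 2.33], [0.22, 2.48], [-1.42, 4.56], [0.17, 2.85], [-2.88, 2.88]. Speed limits (rad/s): [2.39, 2.39, 3.14, 3.14, 3.14, 3.14].

## Interface

Orientations are given as a 3x3 rotation matrix whose columns are the frame's x, y, z axes.
In Python, from workcell import arm gives the robot as it stands.
- The arm moves only by the tool drive_tool, never from a script. Its argument "steps" is a list of rows, each a list of 7 numbers: the turn, a rotation vector about the tool's x, y, z as a fraction of full scale, then the shift along the tool's x, y, z as a fraction of full scale, then the opening, from 0 (shut) to 1 (fully open). In form: [[rx, ry, rz, x, y, z, grip], ...]. A call has exactly 5 rows; each row is the pose to reach, as a shift and turn from the pose commanded when the call began, along the tool's axes at that moment; what a row does not reach only later rows make up. Full scale, the value 1, is 100 cm for a shift and 30 degrees for a turn. A row lasts 1/10 s, in which the tool goes at most 50 mm and 8.59 degrees, less where a joint would pass 70% of its speed; a pose out of reach is approached as far as the arm can. A call with a number of a shift or a turn outside -1 to 1 is refused whole. A call with a gripper value outside its range is refused whole. The fingers move at their own pace and stop on an object; "grip_force" is the grip in N (left out, the last holds). Time passes only in rows, so rows that repeat a pose let the fingers close, or fill a call up. It gives the time, the measured TCP pose, the force, the opening and the grip force at its end, in the units of the state.
- arm.sense(): the state, without advancing time (a new reading comes with each control period).
- arm.capture(name): name is "scene" or "top" or "wrist"; returns (picture, depth): 400x640x3 uint8, red, green, blue; 400x640 float32, m along the optical axis (not along the pixel's ray), 0 where there is no reading.
- arm.camera_params(name): a dict with "fx", "fy", "cx", "cy" (pixels), "cam_to_world" (4x4, takes a point from camera to world coordinates); the wrist camera has in their place "tool_from_camera" (4x4, takes a point from camera to tool coordinates, whose origin is the TCP and whose axes are the flange's). Camera axes: x right, y down, z forward; pixel columns grow to the right and rows downward; lengths in m; the calibration is good to about 2 mm. The wrist camera is an equidistant fisheye: a pixel r from the principal point sees the ray r / f radians off the axis. A picture is of the moment at which its call begins: read the wrist's pose just before it. camera_params takes no time and is no camera call.
- arm.sign_off(): hands the job in; it is judged then, once.
The state is a dict: "t": time; "qpos": joint angles; "dq": joint speeds; "joint_efforts": joint torques, N m; "tcp_pos": TCP position; "orientation": TCP orientation; "wrist_force": force on the tool from outside, world axes, zero at the start; "ft_torque": the same for the moment, N m; "width": finger opening in m; "finger_force": force on a finger pad.
Only numpy, scipy, OpenCV 4.12 (cv2) and the standard library are available. Lean on these libraries where they do the work, as an engineer would, in place of code of your own. Each camera call takes 0.05 s, during which the arm holds its last target. There are 200 camera calls.

## Task

The bamboo draining tray needs its lip board screwed back on: set the loose bamboo board upright and flush along the tray's front edge (the long solid rail that faces the robot), its ends even with the tray's corners and its underside on the counter or a hair above it. Bring it up gently, press it against the edge with a steady push of about 10 N, and finish while still holding it pressed there, so that someone can drive the screws. Leave the jar, the bowls and the spoon rest alone.

Things in the scene. Friction and masses are not known exactly. Their poses are not given: they have to be found in the camera images.
- board: Loose straight bamboo lip board, 200 long (y axis), 16 thick (x axis), 80 tall (z axis), 0.13 to 0.27 kg, standing upright on the counter on its 200 x 16 underside. Origin: centre of its underside. Same both ways round: either 200 x 80 face may go against the tray. Small dark pilot holes 15 above the underside, 75 either side of the middle; rubbing on the counter takes up part of a push.
- tray: Bamboo draining tray fixed to the counter, rigid, 200 wide (y axis), 160 deep (x axis, from the front edge into the tray, away from the robot), 30 tall, slatted deck no higher than its frame. Origin: on the counter, middle of the flat upright front face (200 x 30, at x = 0). The board's place: its origin at x -8, y 0, z 0 here, so it stands 50 above the tray. The board starts beside the tray.
- jar: Bystander: closed empty glass jar with a screw-top lid, 80 across and 130 tall. Origin: centre of its underside.
- bowl_a: Bystander: melamine bowl, 120 across and 50 tall. Origin: centre of its underside.
- bowl_b: Bystander: second melamine bowl, 120 across and 50 tall. Origin: centre of its underside.
- spoon_rest: Bystander: flat green ceramic spoon rest, a dish 96 across with a short handle rest, reaching 100 from the dish's centre along its -x, about 17 tall. Origin: under the centre of the dish.
Things that resemble listed ones, but are neither listed nor needed, are in the scene too. Leave any purple or yellow look-alike of the board alone.

How it is judged:
By the outcome, as a careful person would: the job done as asked, in the order asked, and still so for the second after the job is handed in, while the arm keeps its last pose, push and grip.
It also fails if it takes over 56 s, if anything falls off the work surface, if the arm or the gripper's body presses on something with over 40 N, if the wrist force passes 120 N, or if a joint passes its speed limit or range.

## Working session

There is one attempt and no reset: what is moved stays moved. The work goes in short steps, Python scripts to look and compute and a tool call to move; the robot and the scene stay as the last step left them, time stands still between calls to the robot, and variables do not carry over. Pictures are saved under pics/ and viewed, at most 10 in all, crops included, and the job is handed in when it is done.

Besides the shell and the picture viewer there is one more tool, called after "Call:" as a command line: name --pt "numbers of a row" for each row, then --argument value for the rest. drive_tool: Moves the arm, as the interface text tells. Shift numbers are shares of 100 cm and turn numbers shares of 30 degrees, none past 1 either way. Its arguments: {"type":"object","properties":{"steps":{"type":"array"},"grip_force":{"type":"number"}},"required":["steps"]}

```bash
mkdir -p pics; ls; cat > h.py <<'E'
import numpy as np,cv2
from workcell import arm
def snap(c,n):
    im,d=arm.capture(c); cv2.imwrite(f'pics/{n}.png',im[:,:,::-1]); np.save(f'pics/{n}.npy',d); return im,d
def px(c,d,u,v,z=None):
    p=arm.camera_params(c);T=np.array(p['cam_to_world'])
    r=np.array([(u-p['cx'])/p['fx'],(v-p['cy'])/p['fy'],1.])
    if z is None: return T[:3,:3]@(r*d[int(v),int(u)])+T[:3,3]
    w=T[:3,:3]@r; return T[:3,3]+w*(z-T[2,3])/w[2]
E
python3 - <<'E'
from h import *
snap('top','top1');snap('scene','sc1')
s=arm.sense();print(s['t'],s['tcp_pos'],s['orientation'],s['wrist_force'],s['width'])
for c in('top','scene'):print(arm.camera_params(c))
E
```

```text
pics
0.1 [ 0.18276104 -0.5184188   0.19388955] [[ 9.43146537e-01  3.32377177e-01 -1.49395876e-04]
 [ 3.32377089e-01 -9.43145715e-01  1.27670852e-03]
 [ 2.83446693e-04 -1.25377899e-03 -9.99999174e-01]] [-0.29216609 -0.21663436 -0.28055058] 0.0850535269714831
{'fx': 440.976715899934, 'fy': 440.976715899934, 'cx': 322.91446660116435, 'cy': 197.18336478013123, 'cam_to_world': array([[-0.01261595, -0.99048804,  0.13701928,  0.38360839],
       [-0.99979937,  0.01036331, -0.01714127,  0.00664143],
       [ 0.01555825, -0.13720805, -0.99042006,  1.29956704],
       [ 0.        ,  0.        ,  0.        ,  1.        ]])}
{'fx': 402.12075932704914, 'fy': 402.12075932704914, 'cx': 321.34296421149566, 'cy': 196.11166621576677, 'cam_to_world': array([[ 0.48691716,  0.62313597, -0.61205656,  1.35963149],
       [ 0.8733701 , -0.35671324,  0.33163282, -0.41413053],
       [-0.01167634, -0.69602961, -0.71791813,  0.9436385 ],
       [ 0.        ,  0.        ,  0.        ,  1.        ]])}
```

View pics/top1.png

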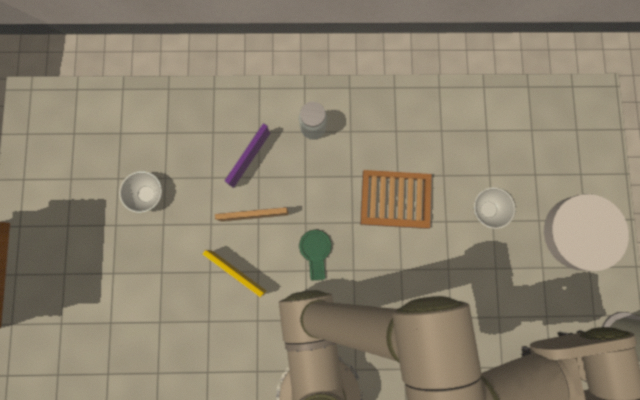

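View pics/sc1.png

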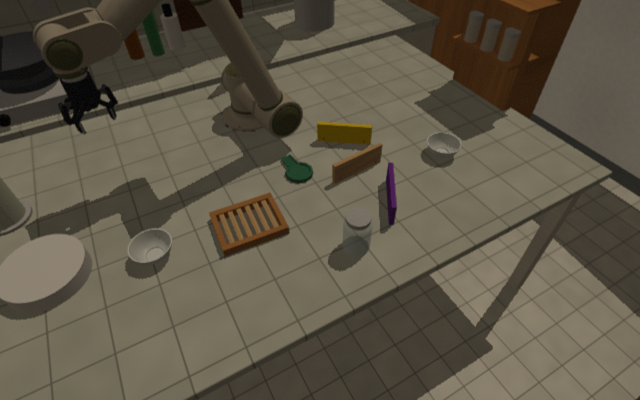

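The top view shows the tray at px (362–432, 170–227) and its front rail at v≈225. The bamboo board is at (217–287, 213), the spoon rest at (316, 245–278) and the jar at (313, 115). I'll enlarge the board and tray next.

```bash
python3 - <<'E'
import cv2,numpy as np
a=cv2.imread('pics/top1.png')
b=cv2.resize(a[190:230,205:305],None,fx=8,fy=8,interpolation=cv2.INTER_CUBIC)
c=cv2.resize(a[160:235,355:440],None,fx=3.7,fy=3.7,interpolation=cv2.INTER_CUBIC)
d=cv2.resize(a[160:235,355:440],None,fx=8,fy=8,interpolation=cv2.INTER_CUBIC)
o=np.zeros((600,800,3),np.uint8);o[:320]=b;o[322:322+c.shape[0],:c.shape[1]]=c
cv2.imwrite('pics/cr1.png',o)
E
```

```text
(no output)
```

View pics/cr1.png

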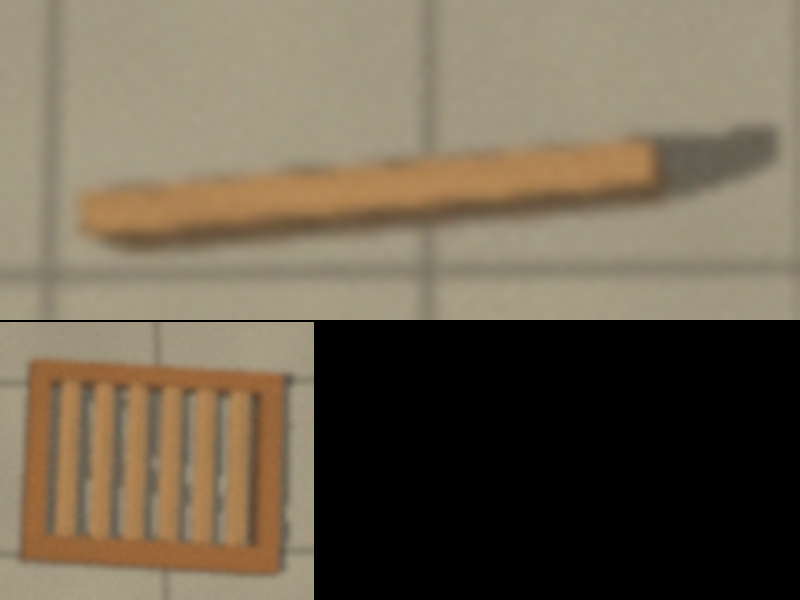

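The crop shows the board's top face running from (215, 216.4) to (287, 210.2). The tray's top corners are at (363.4, 170.3), (432.3, 174.3), (430.7, 227.8) and (360.9, 224.1).

```bash
python3 - <<'E'
from h import *
d=np.load('pics/top1.npy')
L=px('top',d,215-.3,216.3,.08);R=px('top',d,286.8-.3,210,.08)
print('board',L,R,np.linalg.norm(L-R),(L+R)/2,'ang',np.degrees(np.arctan2(L[0]-R[0],L[1]-R[1])))
print('depth z',px('top',d,250,213)[2],px('top',d,366,200)[2],px('top',d,400,225)[2])
C=[px('top',d,u-.4,v-.4,.03) for u,v in[(363.4,170.3),(432.3,174.3),(430.7,227.8),(360.9,224.1)]]
print(np.array(C))
for i in range(4):print(np.linalg.norm(C[i]-C[i-1]))
m=np.array([[.16,.1],[.16,-.1],[0,-.1],[0,.1]]);c=np.array(C)[:,:2]
A=m-m.mean(0);B=c-c.mean(0)
th=np.arctan2((A[:,0]*B[:,1]-A[:,1]*B[:,0]).sum(),(A*B).sum());Rm=np.array([[np.cos(th),-np.sin(th)],[np.sin(th),np.cos(th)]])
o=c.mean(0)-Rm@m.mean(0);print('tray yaw',np.degrees(th),'origin',o,'res',(c-(m@Rm.T+o)))
print('board target',o+Rm@[-.008,0])
for n,u,v,z in[('spoon dish',316,246,.01),('spoon handle end',318,279,.01),('jar',313,108,.13),('bowlR',494,207,.05)]:print(n,px('top',d,u,v,z))
p=arm.camera_params('wrist');print(p)
E
```

```text
board [0.50210007 0.28545085 0.08      ] [0.51745105 0.08713835 0.08      ] 0.19890575263908056 [0.50977556 0.1862946  0.08      ] ang -4.426325787717596
depth z 0.07777289616687377 0.027593934448727486 0.028701050421946928
[[ 0.63888254 -0.13405854  0.03      ]
 [ 0.62498926 -0.33661542  0.03      ]
 [ 0.46783141 -0.32463288  0.03      ]
 [ 0.48084166 -0.12285993  0.03      ]]
0.15843714339717044
0.20303278304111103
0.15761399285588668
0.2021919581239615
tray yaw -3.9602452770096637 origin [ 0.47332724 -0.22401655] res [[-0.00096908  0.00124707]
 [-0.00104951 -0.00178736]
 [ 0.0014106  -0.00085511]
 [ 0.00060799  0.0013954 ]]
board target [ 0.46534634 -0.22346403]
spoon dish [0.41895349 0.00623463 0.01      ]
spoon handle end [0.32445071 0.00146787 0.01      ]
jar [0.79363996 0.01057792 0.13      ]
bowlR [ 0.52290466 -0.50562102  0.05      ]
{'fx': 309.70691628693146, 'fy': 309.70691628693146, 'cx': 317.52519477626475, 'cy': 196.06319301767556, 'tool_from_camera': array([[ 2.75250637e-04, -9.61590882e-01, -2.74486610e-01,
         6.92541131e-02],
       [ 9.99999716e-01,  7.20489853e-05,  7.50378720e-04,
         6.66094324e-04],
       [-7.01780854e-04, -2.74486739e-01,  9.61590629e-01,
        -1.79010316e-01],
       [ 0.00000000e+00,  0.00000000e+00,  0.00000000e+00,
         1.00000000e+00]])}
```

Call:
drive_tool --pt "0 0 -0.2 0.039 -0.03 0 0.6" --pt "0 0 -0.4 0.078 -0.06 0 0.6" --pt "0 0 -0.6 0.117 -0.09 0 0.6" --pt "0 0 -0.8 0.156 -0.12 0 0.6" --pt "0 0 -1 0.196 -0.153 0 0.6" --grip_force 50

```text
t: 0.6
tcp_pos: [0.3164, -0.3091, 0.1942]
orientation: [[0.648, 0.762, -0.0], [0.762, -0.648, 0.0], [0.0, -0.0, -1.0]]
wrist_force: [1.2, -0.1, 0.2]
width: 0.0514
finger_force: 0.0
```

```bash
cat >> h.py <<'E'
from scipy.spatial.transform import Rotation as Ro
def go(p,ya):
    s=arm.sense();R=np.array(s['orientation']);a=np.radians(ya)
    y=np.array([np.cos(a),np.sin(a),0]);z=np.array([0,0,-1.]);T=np.c_[np.cross(y,z),y,z]
    print('t',s['t'],'tcp',np.round(s['tcp_pos'],4),'w',round(s['width'],4),'F',np.round(s['wrist_force'],1))
    print('yawY',np.degrees(np.arctan2(R[1,1],R[0,1])),'turn/30',np.round(Ro.from_matrix(R.T@T).as_rotvec(degrees=True)/30,3),'shift',np.round(R.T@(np.array(p)-s['tcp_pos']),4))
E
python3 -c "
from h import *
go([.5,0,.194],4.43)"
```

```text
t 0.6 tcp [ 0.3164 -0.3091  0.1942] w 0.0514 F [ 1.2 -0.1  0.2]
yawY -40.37185198245441 turn/30 [-0.000e+00 -1.000e-03 -1.493e+00] shift [ 3.544e-01 -6.030e-02  3.000e-04]
```

Call:
drive_tool --pt "0 0 -0.2 0.049 -0.008 0 0.6" --pt "0 0 -0.4 0.098 -0.016 0 0.6" --pt "0 0 -0.6 0.147 -0.024 0 0.6" --pt "0 0 -0.8 0.196 -0.032 0 0.6" --pt "0 0 -1 0.245 -0.04 0 0.6"

```text
t: 1.1
tcp_pos: [0.4454, -0.0968, 0.1944]
orientation: [[0.18, 0.984, -0.0], [0.984, -0.18, 0.0], [-0.0, -0.0, -1.0]]
wrist_force: [-0.3, -0.3, -0.9]
width: 0.0511
finger_force: 0.0
```

```bash
python3 -c "
from h import *
go([.51,.186,.20],4.43)"
```

```text
t 1.1 tcp [ 0.4454 -0.0968  0.1944] w 0.0511 F [-0.3 -0.3 -0.9]
yawY -10.347560770510652 turn/30 [-0.    -0.    -0.493] shift [ 0.2898  0.0127 -0.0056]
```

Call:
drive_tool --pt "0 0 -0.1 0.048 0.002 0 0.6" --pt "0 0 -0.2 0.096 0.004 0 0.6" --pt "0 0 -0.3 0.144 0.006 0 0.6" --pt "0 0 -0.4 0.192 0.008 0 0.6" --pt "0 0 -0.493 0.235 0.01 -0.003 0.6"

```text
t: 1.6
tcp_pos: [0.4976, 0.1327, 0.197]
orientation: [[-0.076, 0.997, -0.001], [0.997, 0.076, 0.0], [0.0, -0.001, -1.0]]
wrist_force: [0.8, -1.2, -0.4]
width: 0.0514
finger_force: 0.0
```

```bash
python3 - <<'E'
from h import *
s=arm.sense();im,d=snap('wrist','w1');np.savez('pics/w1p.npz',p=s['tcp_pos'],R=s['orientation'])
go([.51,.186,.20],4.43)
E
```

```text
t 1.65 tcp [0.4984 0.1375 0.1975] w 0.0513 F [-3.2  1.4 -0.5]
yawY 4.7028999276457775 turn/30 [ 0.001 -0.005  0.009] shift [ 0.0474  0.0155 -0.0024]
```

View pics/w1.png

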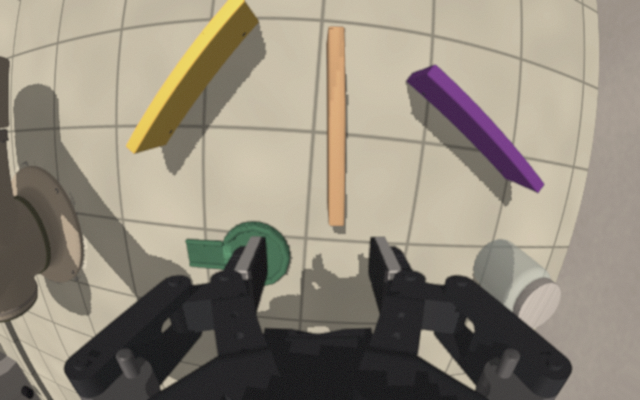

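The wrist view shows the board's top face from (336, 27) to (336.5, 226), with the spoon rest at (255, 252) and the purple look-alike off to the right.

```bash
cat >> h.py <<'E'
def wpx(P,R,u,v,z):
    p=arm.camera_params('wrist');T=np.array(p['tool_from_camera'])
    a,b=(u-p['cx'])/p['fx'],(v-p['cy'])/p['fy'];th=np.hypot(a,b)
    r=np.array([a/th*np.sin(th),b/th*np.sin(th),np.cos(th)])
    o=P+R@T[:3,3];w=R@T[:3,:3]@r;return o+w*(z-o[2])/w[2]
E
python3 - <<'E'
from h import *
q=np.load('pics/w1p.npz')
im=cv2.imread('pics/w1.png').astype(int);m=(im[:,:,2]-im[:,:,0]>60)&(im[:,:,1]-im[:,:,0]>20)
for v in(40,80,120,160,200,220):
    u=np.where(m[v,310:370])[0]+310;print(v,u.min(),u.max())
for u,v in[(336.5,27),(337,225.5)]:print(wpx(q['p'],q['R'],u,v,.08))
E
```

```text
40 328 343
80 328 344
120 328 344
160 329 344
200 329 343
220 329 343
[0.50371477 0.28376477 0.08      ]
[0.52084557 0.0871912  0.08      ]
```

Call:
drive_tool --pt "0 0 0 0.02 0.006 0.02 0.6" --pt "0 0 0 0.04 0.014 0.04 0.6" --pt "0 0 0 0.047 0.0165 0.07 0.6" --pt "0 0 0 0.047 0.0165 0.08 0.6" --pt "0 0 0 0.047 0.0165 0.08 0.6"

```text
t: 2.15
tcp_pos: [0.5101, 0.1781, 0.1163]
orientation: [[-0.073, 0.997, -0.003], [0.997, 0.073, -0.001], [-0.0, -0.003, -1.0]]
wrist_force: [0.7, 0.3, 0.7]
width: 0.051
finger_force: 0.0
```

```bash
python3 - <<'E'
from h import *
s=arm.sense();im,d=snap('wrist','w2');np.savez('pics/w2p.npz',p=s['tcp_pos'],R=s['orientation'])
go([.5113,.186,.041],4.7)
E
```

```text
t 2.2 tcp [0.5109 0.178  0.1176] w 0.0512 F [ 0.3  0.1 -0.2]
yawY 4.181790944124471 turn/30 [-0.001  0.    -0.017] shift [0.008  0.0011 0.0766]
```

View pics/w2.png

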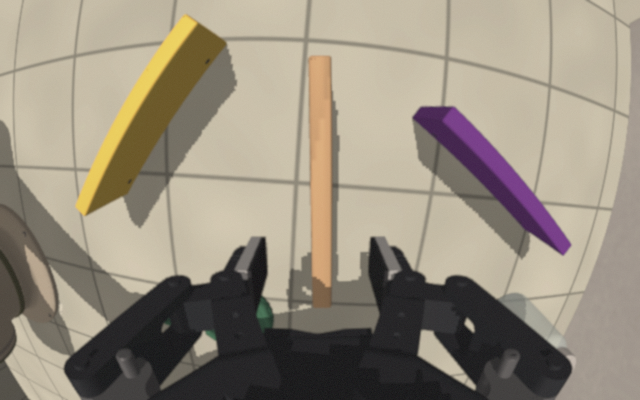

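In this view the board lies between the fingers, from its far end at (320, 57) to its near end at (321, 306).

```bash
python3 - <<'E'
from h import *
q=np.load('pics/w2p.npz')
a,b=[wpx(q['p'],q['R'],u,v,.08) for u,v in[(320,57),(321,306)]]
print(a,b,np.linalg.norm(a-b),(a+b)/2,np.degrees(np.arctan2(b[0]-a[0],a[1]-b[1])))
go(np.r_[((a+b)/2)[:2],.041],np.degrees(np.arctan2(b[0]-a[0],a[1]-b[1])))
E
```

```text
[0.50375343 0.28376469 0.08      ] [0.5193554 0.0891927 0.08     ] 0.19519652726557998 [0.51155441 0.1864787  0.08      ] 4.584518424833067
t 2.2 tcp [0.5109 0.178  0.1176] w 0.0512 F [ 0.3  0.1 -0.2]
yawY 4.181790944124471 turn/30 [-0.001  0.    -0.013] shift [0.0084 0.0014 0.0766]
```

Call:
drive_tool --pt "0 0 -0.013 0.005 0.001 0.015 0.6" --pt "0 0 -0.013 0.008 0.001 0.035 0.6" --pt "0 0 -0.013 0.008 0.001 0.055 0.6" --pt "0 0 -0.013 0.008 0.001 0.07 0.6" --pt "0 0 -0.013 0.008 0.001 0.075 0.6"

```text
t: 2.7
tcp_pos: [0.5115, 0.1859, 0.0426]
orientation: [[-0.079, 0.997, 0.0], [0.997, 0.079, -0.0], [-0.0, 0.0, -1.0]]
wrist_force: [0.4, -0.2, 0.5]
width: 0.0512
finger_force: 0.0
```

Call:
drive_tool --pt "0 0 0 0 0 0 0.4" --pt "0 0 0 0 0 0 0.3" --pt "0 0 0 0 0 0 0.22" --pt "0 0 0 0 0 0 0.1" --pt "0 0 0 0 0 0 0.05" --grip_force 50

```text
t: 3.2
tcp_pos: [0.5121, 0.1866, 0.0439]
orientation: [[-0.08, 0.997, 0.003], [0.997, 0.08, 0.0], [-0.0, 0.003, -1.0]]
wrist_force: [-0.8, -0.7, 7.4]
width: 0.0044
finger_force: 3.6
```

Call:
drive_tool --pt "0 0 0 0 0 0 0" --pt "0 0 0 0 0 0 0" --pt "0 0 0 0 0 0 0" --pt "0 0 0 0 0 0 0" --pt "0 0 0 0 0 0 0"

```text
t: 3.7
tcp_pos: [0.5122, 0.1866, 0.044]
orientation: [[-0.08, 0.997, 0.003], [0.997, 0.08, 0.0], [0.0, 0.003, -1.0]]
wrist_force: [-1.0, -0.8, 7.7]
width: 0.0
finger_force: 4.2
```

```bash
python3 - <<'E'
from h import *
go([.5115,.1865,.15],4.6)
s=arm.sense();print(s['finger_force'],s['ft_torque'])
E
```

```text
t 3.7 tcp [0.5122 0.1866 0.044 ] w 0.0 F [-1.  -0.8  7.7]
yawY 4.597725598760464 turn/30 [ 0.006 -0.    -0.   ] shift [-0.     -0.0004 -0.106 ]
4.151392733183457 [-0.08024713  0.1374655  -0.02277581]
```

The fingers closed all the way (width 0), and 7.7 N is pushing up on the tool. I need to look.

```bash
python3 - <<'E'
from h import *
a,_=snap('wrist','w3');b,_=snap('scene','sc3');t,_=snap('top','top3')
o=np.zeros((600,800,3),np.uint8);o[:300,:480]=cv2.resize(a,(480,300))
o[300:600,:400]=cv2.resize(b[80:230,270:470],(400,300));o[300:600,400:800]=cv2.resize(t[140:290,180:380],(400,300))
cv2.imwrite('pics/m3.png',o[:,:,::-1])
E
```

```text
(no output)
```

View pics/m3.png

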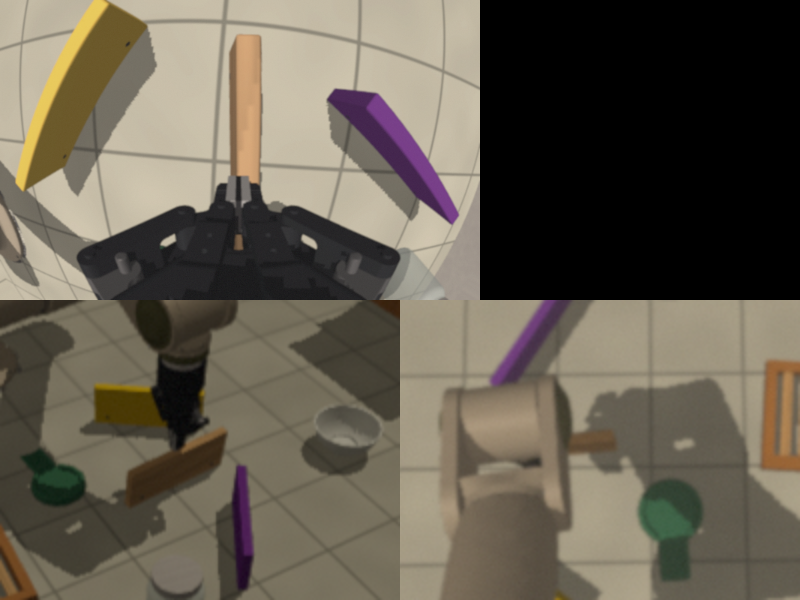

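```bash
python3 - <<'E'
from h import *
d=np.load('pics/w3.npy');p=arm.camera_params('wrist');T=np.array(p['tool_from_camera']);s=arm.sense()
R=np.array(s['orientation'])
def f(u,v):
    a,b=(u-p['cx'])/p['fx'],(v-p['cy'])/p['fy'];th=np.hypot(a,b);k=np.tan(th)/th
    c=np.array([a*k,b*k,1])*d[v,u];t=T[:3,:3]@c+T[:3,3];return np.round(t,4),np.round(R@t+s['tcp_pos'],4)
for n,u,v in[('top far',328,60),('top',328,120),('top',328,180),('top',328,225),('top',330,237),('tip',308,242),('tip',325,242),('tipm',317,250),('brown behind',317,323),('counter',250,120)]:print(n,f(u,v))
dt=np.load('pics/top1.npy');
for u in(220,230,250,270,284):print(px('top',dt,u,round(216-(u-215)*6.2/72)))
a=cv2.imread('pics/w3.png');cv2.imwrite('pics/w3c.png',cv2.resize(a[180:380,220:420],None,fx=3,fy=3,interpolation=cv2.INTER_CUBIC))
E
```

```text
top far (array([ 0.092 ,  0.0046, -0.0363]), array([0.5094, 0.2787, 0.0803]))
top (array([ 0.0641,  0.0047, -0.0359]), array([0.5117, 0.2509, 0.0799]))
top (array([ 0.0362,  0.0048, -0.0374]), array([0.514 , 0.223 , 0.0815]))
top (array([ 0.0132,  0.0051, -0.0365]), array([0.5162, 0.2002, 0.0805]))
top (array([ 0.01  ,  0.0058, -0.0439]), array([0.5171, 0.197 , 0.088 ]))
tip (array([ 0.0102, -0.0044, -0.0503]), array([0.5069, 0.1964, 0.0943]))
tip (array([ 0.0101,  0.0033, -0.05  ]), array([0.5146, 0.197 , 0.0941]))
tipm (array([ 0.0102, -0.0003, -0.0585]), array([0.511 , 0.1968, 0.1026]))
brown behind (array([-0.0489, -0.0004, -0.036 ]), array([0.5157, 0.1379, 0.08  ]))
counter (array([ 0.0623, -0.0491,  0.0441]), array([ 4.585e-01,  2.448e-01, -2.000e-04]))
[0.50278872 0.2709053  0.07981063]
[0.50546828 0.2437808  0.07772717]
[0.5104254  0.18851214 0.0777729 ]
[0.5154966  0.13319749 0.07688012]
[0.51759541 0.09411794 0.07937508]
```

View pics/w3c.png

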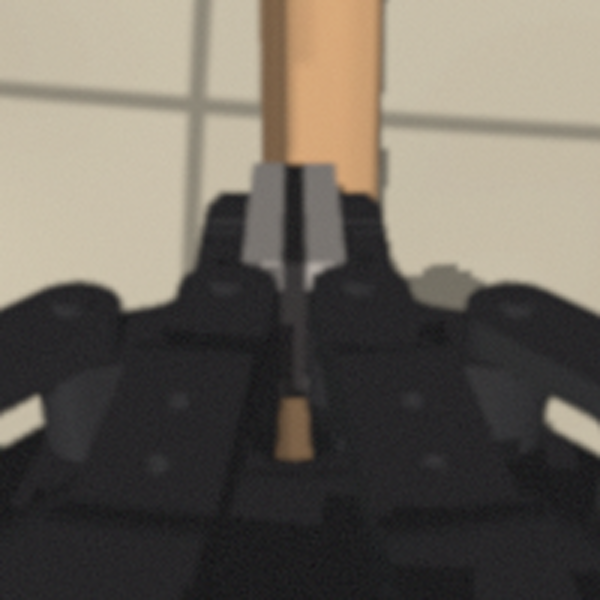

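```bash
python3 -c "
from h import *
print(arm.pinch_z, [a for a in dir(arm) if a[0]!='_'])"
```

```text
0.0187 ['Unreachable', 'camera_params', 'capture', 'pinch_z', 'sense', 'sign_off']
```

Call:
drive_tool --pt "0 0 0 0 0 -0.005 0" --pt "0 0 0 0 0 -0.015 0" --pt "0 0 0 0 0 -0.03 0.2" --pt "0 0 0 0 0 -0.03 0.6" --pt "0 0 0 0 0 -0.03 0.6"

```text
t: 4.35
tcp_pos: [0.5113, 0.1865, 0.0726]
orientation: [[-0.08, 0.997, 0.001], [0.997, 0.08, 0.0], [0.0, 0.001, -1.0]]
wrist_force: [0.1, 0.2, 0.6]
width: 0.0432
finger_force: 0.0
```

```bash
python3 - <<'E'
from h import *
s=arm.sense();im,d=snap('wrist','w4');P=np.array(s['tcp_pos']);R=np.array(s['orientation'])
m=(im[:,:,0].astype(int)-im[:,:,2]>50)&(im[:,:,1].astype(int)-im[:,:,2]>20)&(np.arange(640)[None]>270)&(np.arange(640)[None]<370)
v=np.where(m.any(1))[0];print(v.min(),v.max())
for w in range(v.min(),v.max(),30):
    u=np.where(m[w])[0];print(w,u.min(),u.max())
go([.5115,.1865,.007],4.6)
np.savez('pics/w4p.npz',p=P,R=R)
E
```

```text
56 331
56 300 319
86 295 322
116 295 322
146 296 322
176 296 322
206 297 322
236 297 322
266 298 322
296 301 318
326 302 318
t 4.4 tcp [0.5111 0.1865 0.0722] w 0.0504 F [-0.3  0.7 -0.5]
yawY 4.59125596535734 turn/30 [-0.001 -0.    -0.   ] shift [-0.      0.0005  0.0652]
```

View pics/w4.png

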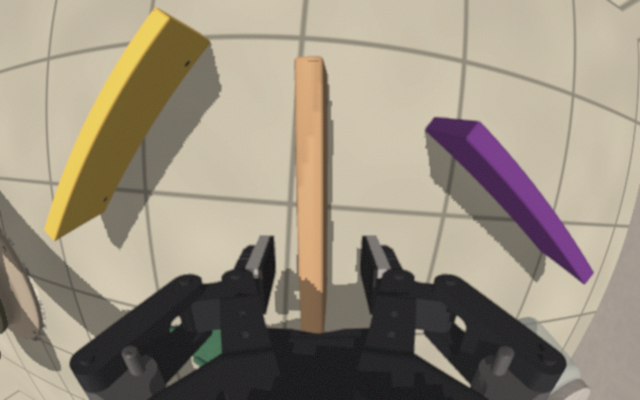

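The board is still upright. Its top face runs from (310, 57) to about (312, 331), with the fingers on either side of it. The depth reading puts the actual fingertips about 36 mm behind the reported TCP, so I'll go lower, watching the force.

```bash
python3 - <<'E'
from h import *
q=np.load('pics/w4p.npz')
c=[wpx(q['p'],q['R'],u,v,.08) for u,v in[(309,57),(310,296),(310.5,331)]]
print(np.array(c))
d=np.load('pics/w4.npy');p=arm.camera_params('wrist');T=np.array(p['tool_from_camera'])
def f(u,v):
    a,b=(u-p['cx'])/p['fx'],(v-p['cy'])/p['fy'];th=np.hypot(a,b);k=np.tan(th)/th
    t=T[:3,:3]@(np.array([a*k,b*k,1])*d[v,u])+T[:3,3];return np.round(t,4),np.round(q['R']@t+q['p'],4)
for u,v in[(298,100),(309,100),(320,100),(298,250),(309,250),(320,250),(310,300),(265,240),(258,270),(368,240),(377,270)]:print(u,v,*f(u,v))
E
```

```text
[[0.49871645 0.28422803 0.08      ]
 [0.51021588 0.13737426 0.08      ]
 [0.51268995 0.10641341 0.08      ]]
298 100 [ 0.0743 -0.0108 -0.0078] [0.4947 0.2597 0.0804]
309 100 [ 0.0743 -0.0048 -0.0067] [0.5006 0.2602 0.0793]
320 100 [ 0.0742  0.0012 -0.0075] [0.5066 0.2606 0.0801]
298 250 [-0.0162 -0.0123 -0.0043] [0.5004 0.1694 0.0769]
309 250 [-0.0147 -0.0053 -0.0073] [0.5072 0.1714 0.0799]
320 250 [-0.0147  0.0014 -0.0073] [0.5139 0.172  0.08  ]
310 300 [-0.0523 -0.0051 -0.0072] [0.5104 0.134  0.0799]
265 240 [ 0.0104 -0.0244 -0.0488] [0.4861 0.1949 0.1214]
258 270 [ 0.0092 -0.0232 -0.0751] [0.4875 0.1939 0.1477]
368 240 [ 0.0104  0.0233 -0.0487] [0.5337 0.1987 0.1213]
377 270 [ 0.0093  0.023  -0.0752] [0.5334 0.1977 0.1478]
```

Call:
drive_tool --pt "0 0 0 0 -0.003 0.01 0.6" --pt "0 0 0 0 -0.005 0.025 0.6" --pt "0 0 0 0 -0.005 0.045 0.6" --pt "0 0 0 0 -0.005 0.06 0.6" --pt "0 0 0 0 -0.005 0.066 0.6"

```text
t: 4.9
tcp_pos: [0.5048, 0.1859, 0.0041]
orientation: [[-0.08, 0.997, -0.004], [0.997, 0.08, -0.001], [-0.0, -0.004, -1.0]]
wrist_force: [0.6, -0.6, 0.0]
width: 0.0514
finger_force: 0.0
```

Call:
drive_tool --pt "0 0 0 0 0 0 0.45" --pt "0 0 0 0 0 0 0.35" --pt "0 0 0 0 0 0 0.28" --pt "0 0 0 0 0 0 0.22" --pt "0 0 0 0 0 0 0.18"

```text
t: 5.4
tcp_pos: [0.5068, 0.1862, 0.0071]
orientation: [[-0.08, 0.997, 0.001], [0.997, 0.08, 0.0], [0.0, 0.001, -1.0]]
wrist_force: [1.4, 0.1, 3.2]
width: 0.0159
finger_force: 19.4
```

Call:
drive_tool --pt "0 0 0 0 0 0 0.1" --pt "0 0 0 0 0 0 0" --pt "0 0 0 0 0 0 0" --pt "0 0 0 0 0 0 0" --pt "0 0 0 0 0 0 0"

```text
t: 5.9
tcp_pos: [0.5068, 0.1862, 0.0071]
orientation: [[-0.08, 0.997, 0.002], [0.997, 0.08, 0.0], [0.0, 0.002, -1.0]]
wrist_force: [1.0, -0.0, 5.6]
width: 0.0151
finger_force: 49.8
```

```bash
python3 - <<'E'
from h import *
go([.5115,.1865,.15],4.6)
s=arm.sense();print(s['finger_force'],s['ft_torque'])
E
```

```text
t 5.9 tcp [0.5068 0.1862 0.0071] w 0.0151 F [ 1.  -0.   5.6]
yawY 4.593728410923343 turn/30 [ 0.003 -0.    -0.   ] shift [-1.000e-04  4.900e-03 -1.428e-01]
49.78217840194702 [-0.05424333  0.02079908 -0.02821988]
```

The board is gripped at width ≈ 16 mm. Now I'll lift it and carry it over.

Call:
drive_tool --pt "0 0 0 0 0 -0.006 0" --pt "0 0 0 0 0 -0.018 0" --pt "0 0 0 0 0 -0.035 0" --pt "0 0 0 0 0 -0.05 0" --pt "0 0 0 0 0 -0.06 0"

```text
t: 6.4
tcp_pos: [0.5065, 0.1862, 0.068]
orientation: [[-0.08, 0.997, 0.001], [0.997, 0.08, 0.0], [0.0, 0.001, -1.0]]
wrist_force: [-0.5, 0.3, -3.7]
width: 0.0155
finger_force: 48.9
```

```bash
python3 - <<'E'
from h import *
go([.40,-.22,.065],-3.9)
s=arm.sense();print(s['finger_force'],s['ft_torque'])
E
```

```text
t 6.4 tcp [0.5065 0.1862 0.068 ] w 0.0155 F [-0.5  0.3 -3.7]
yawY 4.593596558979841 turn/30 [ 0.002 -0.     0.283] shift [-0.3963 -0.1387  0.0028]
48.870940804481506 [-0.00528315 -0.05214836 -0.03273644]
```

Call:
drive_tool --pt "0 0 0.01 -0.015 -0.005 0 0" --pt "0 0 0.04 -0.045 -0.016 0 0" --pt "0 0 0.08 -0.085 -0.03 0 0" --pt "0 0 0.11 -0.125 -0.044 0 0" --pt "0 0 0.14 -0.165 -0.058 0 0"

```text
t: 6.9
tcp_pos: [0.4602, 0.0152, 0.0661]
orientation: [[-0.006, 1.0, -0.001], [1.0, 0.006, -0.0], [-0.0, -0.001, -1.0]]
wrist_force: [1.3, -0.3, -3.0]
width: 0.0154
finger_force: 49.0
```

```bash
python3 -c "
from h import *
go([.40,-.22,.065],-3.9)"
```

```text
t 6.9 tcp [0.4602 0.0152 0.0661] w 0.0154 F [ 1.3 -0.3 -3. ]
yawY 0.36232210437846624 turn/30 [-0.002  0.     0.142] shift [-0.2348 -0.0617  0.0012]
```

Call:
drive_tool --pt "0 0 0.03 -0.045 -0.012 0 0" --pt "0 0 0.06 -0.09 -0.024 0 0" --pt "0 0 0.09 -0.135 -0.036 0 0" --pt "0 0 0.12 -0.18 -0.048 0 0" --pt "0 0 0.142 -0.215 -0.057 0 0"

```text
t: 7.4
tcp_pos: [0.4043, -0.2008, 0.0662]
orientation: [[0.07, 0.998, -0.001], [0.998, -0.07, 0.0], [0.0, -0.001, -1.0]]
wrist_force: [0.9, 0.3, -2.2]
width: 0.0155
finger_force: 48.9
```

Call:
drive_tool --pt "0 0 0 -0.01 -0.003 0 0" --pt "0 0 0 -0.017 -0.005 0 0" --pt "0 0 0 -0.017 -0.005 0 0" --pt "0 0 0 -0.017 -0.005 0 0" --pt "0 0 0 -0.017 -0.005 0 0"

```text
t: 7.9
tcp_pos: [0.4002, -0.2139, 0.0664]
orientation: [[0.066, 0.998, -0.0], [0.998, -0.066, 0.0], [0.0, -0.0, -1.0]]
wrist_force: [-0.0, 0.0, -2.8]
width: 0.0153
finger_force: 49.0
```

```bash
python3 - <<'E'
from h import *
s=arm.sense();np.savez('pics/w5p.npz',p=s['tcp_pos'],R=s['orientation'])
a,_=snap('wrist','w5');b,_=snap('scene','sc5');t,_=snap('top','top5')
go([.40,-.22,.045],-3.9)
o=np.zeros((600,800,3),np.uint8);o[:400,:640]=a
o[400:,:400]=cv2.resize(b[160:260,180:380],(400,200));o[400:600,400:800]=cv2.resize(t[160:260,300:500],(400,200))
cv2.imwrite('pics/m5.png',o[:,:,::-1])
E
```

```text
t 8.05 tcp [ 0.4003 -0.2144  0.0664] w 0.0155 F [-0.5  0.6 -1.8]
yawY -3.7979018926509203 turn/30 [-0.    -0.     0.003] shift [-0.0057  0.0001  0.0214]
```

View pics/m5.png

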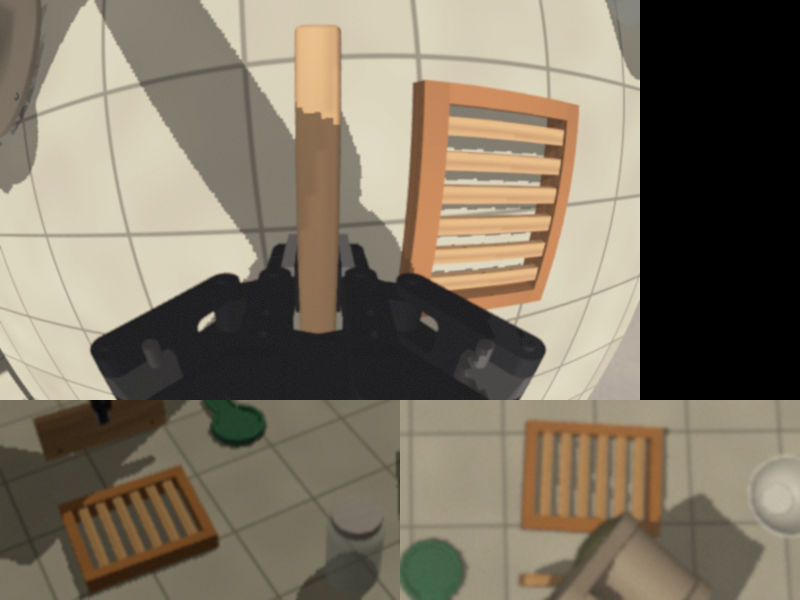

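The wrist view shows the held board's +y end at (318, 26) and the tray's front +y corner at about (418, 82). The bystanders haven't moved. I'll measure both from the wrist depth cloud.

```bash
cat >> h.py <<'E'
def cloud(n):
    q=np.load(f'pics/{n}p.npz');d=np.load(f'pics/{n}.npy');p=arm.camera_params('wrist');T=np.array(p['tool_from_camera'])
    v,u=np.mgrid[:400,:640];a=(u-p['cx'])/p['fx'];b=(v-p['cy'])/p['fy'];th=np.hypot(a,b)+1e-9;k=np.tan(th)/th
    c=np.stack([a*k,b*k,np.ones_like(a)],-1)*d[...,None];t=c@T[:3,:3].T+T[:3,3]
    return t@q['R'].T+q['p'],d>0
E
python3 - <<'E'
from h import *
W,ok=cloud('w5');im=cv2.imread('pics/w5.png').astype(int)
z=W[...,2]
# board top
tb=ok&(z>.125)&(z<.15);tb[:,:285]=0;tb[:,350:]=0;tb[240:]=0
P=W[tb];print('board top z',np.median(P[:,2]),'y max',np.percentile(P[:,1],[95,99,100]))
mid=[];
for v in range(50,230,20):
    r=np.where(tb[v])[0];x=W[v,r,0];mid.append((W[v,r,1].mean(),x.min(),x.max()))
mid=np.array(mid);print(np.round(mid,4))
f=np.polyfit(mid[:,0],mid[:,1:].mean(1),1);print('board yaw',-np.degrees(np.arctan(f[0])),'x at y=-.2244',np.polyval(f,-.2144))
tr=ok&(z>.024)&(z<.036);tr[:,:395]=0;tr[:,600:]=0
P=W[tr];print('tray z',np.median(P[:,2]),'ymax',np.percentile(P[:,1],[99,99.8]))
e=[]
for v in range(95,260,15):
    r=np.where(tr[v])[0]
    x=W[v,r,0];i=x.argmin();e.append((W[v,r[i],1],x.min(),r[i]))
e=np.array(e);print(np.round(e,4));f=np.polyfit(e[:,0],e[:,1],1);print('tray yaw',-np.degrees(np.arctan(f[0])),'x at -.124,-.224',np.polyval(f,[-.124,-.224]))
# y end near front edge: rows 75..100 col 430
for u in(420,430,438):
    r=np.where(tr[:,u])[0];print(u,r.min(),W[r.min(),u],W[r.min()+1,u])
for u in(306,318,330):
    r=np.where(tb[:,u])[0];print(u,r.min(),W[r.min(),u],W[r.min()+1,u])
E
```

```text
board top z 0.13868917954681043 y max [-0.11949937 -0.11629886 -0.11491201]
[[-0.1244  0.3981  0.4143]
 [-0.1315  0.3981  0.4134]
 [-0.1385  0.3976  0.413 ]
 [-0.1454  0.3971  0.4125]
 [-0.1523  0.3965  0.412 ]
 [-0.1592  0.3959  0.4117]
 [-0.1663  0.3958  0.411 ]
 [-0.1736  0.3952  0.4107]
 [-0.1811  0.3945  0.4103]]
board yaw -3.839003500942389 x at y=-.2244 0.4001590916032489
tray z 0.026932502368335724 ymax [-0.12949366 -0.12723035]
[[-1.369e-01  4.812e-01  4.220e+02]
 [-1.480e-01  4.802e-01  4.210e+02]
 [-1.588e-01  4.799e-01  4.230e+02]
 [-1.699e-01  4.793e-01  4.220e+02]
 [-1.809e-01  4.784e-01  4.210e+02]
 [-1.919e-01  4.773e-01  4.200e+02]
 [-2.030e-01  4.763e-01  4.190e+02]
 [-2.161e-01  4.758e-01  4.160e+02]
 [-2.270e-01  4.750e-01  4.160e+02]
 [-2.401e-01  4.745e-01  4.140e+02]
 [-2.527e-01  4.732e-01  4.120e+02]]
tray yaw -3.9152192493220213 x at -.124,-.224 [0.48210611 0.4752621 ]
420 134 [ 0.47922471 -0.16583682  0.02400227] [ 0.47873545 -0.1664469   0.02542146]
430 80 [ 0.48662656 -0.12605187  0.02931984] [ 0.48644102 -0.12681983  0.02970107]
438 81 [ 0.49220529 -0.12677912  0.03103816] [ 0.49270428 -0.12740283  0.02971457]
306 26 [ 0.4028284  -0.11564273  0.13927507] [ 0.40278135 -0.1156623   0.13801345]
318 26 [ 0.40690454 -0.11554951  0.13787836] [ 0.40685258 -0.1163142   0.13930951]
330 26 [ 0.4110254  -0.11571963  0.13763161] [ 0.41100202 -0.11608197  0.13758886]
```

Call:
drive_tool --pt "0 0 0 -0.003 0.01 0.015 0" --pt "0 0 0.002 -0.005 0.02 0.03 0" --pt "0 0 0.003 -0.005 0.03 0.045 0" --pt "0 0 0.003 -0.005 0.04 0.053 0" --pt "0 0 0.003 -0.005 0.045 0.0565 0"

```text
t: 8.55
tcp_pos: [0.4453, -0.2228, 0.0093]
orientation: [[0.068, 0.998, -0.0], [0.998, -0.068, 0.0], [0.0, -0.0, -1.0]]
wrist_force: [-0.1, -0.0, -2.2]
width: 0.0154
finger_force: 49.0
```

Call:
drive_tool --pt "0 0 0 0 0 0 0" --pt "0 0 0 0 0 0 0" --pt "0 0 0 0 0 0 0" --pt "0 0 0 0 0 0 0" --pt "0 0 0 0 0 0 0"

```text
t: 9.05
tcp_pos: [0.4445, -0.2231, 0.0102]
orientation: [[0.069, 0.998, 0.0], [0.998, -0.069, -0.0], [-0.0, 0.0, -1.0]]
wrist_force: [0.4, 0.4, -2.4]
width: 0.0152
finger_force: 49.0
```

```bash
cat > m.py <<'E'
from h import *
import sys
n=sys.argv[1];hi=int(sys.argv[2])
s=arm.sense();np.savez(f'pics/{n}p.npz',p=s['tcp_pos'],R=s['orientation']);snap('wrist',n);snap('scene','s'+n)
go([.4665,-.2241,.0085],-3.95)
W,ok=cloud(n);z=W[...,2]
# tray frame from wrist+top: work in rotated coords
a=np.radians(-3.93);N=W[...,:2]@np.array([[np.cos(a),-np.sin(a)],[np.sin(a),np.cos(a)]])
u=np.arange(640)[None]
tb=ok&(z>.073)&(z<.095)&(u>270)&(u<hi);tb[240:]=0
tr=ok&(z>.024)&(z<.036)&(u>330)&(u<600)
print('board z',np.median(z[tb]),'tray z',np.median(z[tr]))
v0=np.where(tb.any(1))[0].min();print('board first row',v0,[(round(N[r,tb[r]][:,1].mean(),4),round(N[r,tb[r]][:,0].min(),4),round(N[r,tb[r]][:,0].max(),4),tb[r].sum()) for r in[v0,v0+1,v0+2,*range(v0+20,235,30)]])
v1=np.where(tr.sum(1)>5)[0].min();print('tray first row',v1)
for r in range(v1,235,20):
    k=np.where(tr[r])[0];i=N[r,k,0].argmin();print(r,k[i],np.round(N[r,k[i]],4))
i0=None
for c in range(k.min(),520,12):
    q=np.where(tr[:,c])[0]
    if len(q):print('col',c,q.min(),np.round(N[q.min(),c],4),end=' ')
E
python3 m.py w6 400
```

```text
t 9.15 tcp [ 0.4446 -0.2231  0.0101] w 0.0152 F [-0.  -0.4 -2.6]
yawY -3.966564059571917 turn/30 [ 0.     0.    -0.001] shift [0.0005 0.022  0.0016]
board z 0.08246498590039955 tray z 0.02685836163480468
board first row 26 [(np.float64(-0.0936), np.float64(0.4522), np.float64(0.4655), np.int64(40)), (np.float64(-0.0939), np.float64(0.4514), np.float64(0.4659), np.int64(43)), (np.float64(-0.0944), np.float64(0.4515), np.float64(0.4661), np.int64(44)), (np.float64(-0.101), np.float64(0.4508), np.float64(0.4669), np.int64(48)), (np.float64(-0.1116), np.float64(0.4511), np.float64(0.4666), np.int64(45)), (np.float64(-0.122), np.float64(0.4511), np.float64(0.4665), np.int64(46)), (np.float64(-0.1324), np.float64(0.4509), np.float64(0.4667), np.int64(46)), (np.float64(-0.1429), np.float64(0.4513), np.float64(0.4663), np.int64(44)), (np.float64(-0.1539), np.float64(0.451), np.float64(0.4666), np.int64(43)), (np.float64(-0.1654), np.float64(0.4512), np.float64(0.4663), np.int64(42))]
tray first row 53
53 376 [ 0.4895 -0.0921]
73 376 [ 0.4894 -0.1031]
93 377 [ 0.4894 -0.114 ]
113 377 [ 0.4897 -0.1245]
133 375 [ 0.4894 -0.1353]
153 376 [ 0.4896 -0.1456]
173 375 [ 0.4897 -0.1566]
193 374 [ 0.4898 -0.168 ]
213 372 [ 0.4893 -0.1797]
233 372 [ 0.4894 -0.1904]
col 371 216 [ 0.4894 -0.1824] col 383 53 [ 0.4925 -0.0925] col 395 54 [ 0.4989 -0.0927] col 407 55 [ 0.5057 -0.0925] col 419 56 [ 0.5118 -0.0928] col 431 57 [ 0.5194 -0.0923] col 443 58 [ 0.5262 -0.0921] col 455 60 [ 0.5328 -0.0927] col 467 62 [ 0.541  -0.0926] col 479 64 [ 0.5483 -0.0928] col 491 66 [ 0.5564 -0.0929] col 503 68 [ 0.5649 -0.0927] col 515 70 [ 0.575  -0.0922]
```

```bash
cat > sc.py <<'E'
from h import *
import sys
n=sys.argv[1];lo,hi=float(sys.argv[2]),float(sys.argv[3])
d=np.load(f'pics/{n}.npy');p=arm.camera_params('scene');T=np.array(p['cam_to_world'])
v,u=np.mgrid[:400,:640];W=(np.stack([(u-p['cx'])/p['fx'],(v-p['cy'])/p['fy'],np.ones(u.shape)],-1)*d[...,None])@T[:3,:3].T+T[:3,3]
a=np.radians(-3.93);N=W[...,:2]@np.array([[np.cos(a),-np.sin(a)],[np.sin(a),np.cos(a)]])
x,y,z=N[...,0],N[...,1],W[...,2];ok=(d>0)&(y>-.35)&(y<-.05)
def rep(t,m):
    if m.sum()<10:return print(t,'none')
    print(t,m.sum(),'x',np.round(np.percentile(x[m],[1,50,99]),4),'y',np.round(np.percentile(y[m],[0,1,99,100]),4))
for zz in(.04,.05,.06,.07):rep(f'board face z{zz}',ok&(abs(z-zz)<.005)&(x>lo)&(x<hi))
rep('tray top',ok&(abs(z-.029)<.004)&(x>hi)&(x<.7))
for xx in(.50,.52,.55,.6,.63):rep(f'tray top x{xx}',ok&(abs(z-.029)<.004)&(abs(x-xx)<.006))
E
python3 sc.py sw6 .44 .482
```

```text
board face z0.04 138 x [0.4634 0.4676 0.4714] y [-0.2931 -0.2911 -0.0971 -0.0965]
board face z0.05 143 x [0.4635 0.468  0.4782] y [-0.2932 -0.2926 -0.0958 -0.0944]
board face z0.06 152 x [0.4633 0.468  0.4813] y [-0.2914 -0.2891 -0.0959 -0.0931]
board face z0.07 146 x [0.4621 0.4674 0.4794] y [-0.2931 -0.292  -0.0968 -0.0956]
tray top 1514 x [0.4911 0.5754 0.6522] y [-0.2926 -0.2917 -0.0938 -0.0923]
tray top x0.5 177 x [0.4942 0.4998 0.5058] y [-0.2917 -0.2902 -0.0942 -0.0929]
tray top x0.52 81 x [0.5142 0.5202 0.5255] y [-0.2923 -0.2909 -0.0945 -0.0934]
tray top x0.55 76 x [0.544  0.5497 0.5554] y [-0.2922 -0.2914 -0.0948 -0.0939]
tray top x0.6 75 x [0.594  0.5994 0.6057] y [-0.2923 -0.2916 -0.0949 -0.0936]
tray top x0.63 96 x [0.6243 0.631  0.636 ] y [-0.2922 -0.2912 -0.0925 -0.0923]
```

Call:
drive_tool --pt "0 0 0 0.0005 0.004 0.0005 0" --pt "0 0 0 0.0011 0.009 0.001 0" --pt "0 0 0 0.0011 0.014 0.0015 0" --pt "0 0 0 0.0011 0.017 0.002 0" --pt "0 0 0 0.0011 0.018 0.0022 0"

```text
t: 9.65
tcp_pos: [0.4631, -0.2232, 0.0076]
orientation: [[0.069, 0.998, 0.0], [0.998, -0.069, -0.0], [-0.0, 0.0, -1.0]]
wrist_force: [0.5, 0.0, -2.9]
width: 0.0154
finger_force: 49.0
```

Call:
drive_tool --pt "0 0 0 0 0.0003 0 0" --pt "0 0 0 0 0.0006 0 0" --pt "0 0 0 0 0.0009 0 0" --pt "0 0 0 0 0.0012 0 0" --pt "0 0 0 0 0.0015 0 0"

```text
t: 10.15
tcp_pos: [0.4641, -0.2233, 0.0078]
orientation: [[0.069, 0.998, -0.0], [0.998, -0.069, 0.0], [0.0, -0.0, -1.0]]
wrist_force: [0.1, -0.1, -2.0]
width: 0.0154
finger_force: 49.0
```

```bash
python3 m.py w7 400; python3 sc.py sw7 .465 .492
```

```text
t 10.25 tcp [ 0.4641 -0.2233  0.0077] w 0.0155 F [ 0.8  1.1 -3.1]
yawY -3.959359328077186 turn/30 [ 0. -0. -0.] shift [-0.0007  0.0024 -0.0008]
board z 0.08001352061946111 tray z 0.02659480896956496
board first row 26 [(np.float64(-0.0924), np.float64(0.4716), np.float64(0.485), np.int64(40)), (np.float64(-0.0928), np.float64(0.471), np.float64(0.4854), np.int64(43)), (np.float64(-0.0932), np.float64(0.471), np.float64(0.4857), np.int64(43)), (np.float64(-0.0998), np.float64(0.4703), np.float64(0.4865), np.int64(48)), (np.float64(-0.1104), np.float64(0.4707), np.float64(0.4861), np.int64(46)), (np.float64(-0.1208), np.float64(0.4707), np.float64(0.4861), np.int64(46)), (np.float64(-0.1312), np.float64(0.4704), np.float64(0.4861), np.int64(46)), (np.float64(-0.1418), np.float64(0.4708), np.float64(0.486), np.int64(44)), (np.float64(-0.1526), np.float64(0.4706), np.float64(0.4862), np.int64(44)), (np.float64(-0.1643), np.float64(0.4707), np.float64(0.486), np.int64(41))]
tray first row 52
52 341 [ 0.4901 -0.0923]
72 341 [ 0.49   -0.1029]
92 342 [ 0.4906 -0.113 ]
112 341 [ 0.4901 -0.123
[... 718 characters left out ...]
05 131 x [0.4829 0.4869 0.4906] y [-0.2918 -0.2905 -0.094  -0.0922]
board face z0.06 124 x [0.4827 0.4869 0.4915] y [-0.2917 -0.2897 -0.0971 -0.0948]
board face z0.07 139 x [0.4836 0.4872 0.4911] y [-0.2909 -0.2897 -0.0934 -0.0926]
tray top 1444 x [0.4935 0.5778 0.6519] y [-0.2925 -0.2917 -0.0938 -0.0919]
tray top x0.5 175 x [0.4941 0.4999 0.5059] y [-0.2909 -0.2893 -0.0951 -0.0919]
tray top x0.52 76 x [0.5144 0.5196 0.5255] y [-0.2923 -0.2916 -0.0938 -0.0932]
tray top x0.55 75 x [0.5442 0.5507 0.5557] y [-0.2922 -0.2915 -0.0944 -0.093 ]
tray top x0.6 80 x [0.5945 0.6003 0.6057] y [-0.2923 -0.2916 -0.0929 -0.0927]
tray top x0.63 97 x [0.6242 0.6302 0.6359] y [-0.2922 -0.2913 -0.0939 -0.0934]
```

Call:
drive_tool --pt "0 0 0 0 0.0005 0 0" --pt "0 0 0 0 0.001 0 0" --pt "0 0 0 0 0.0014 0 0" --pt "0 0 0 0 0.0018 0 0" --pt "0 0 0 0 0.0022 0 0"

```text
t: 10.75
tcp_pos: [0.4663, -0.2234, 0.0077]
orientation: [[0.069, 0.998, -0.0], [0.998, -0.069, 0.0], [0.0, -0.0, -1.0]]
wrist_force: [-0.6, 0.5, -2.5]
width: 0.0157
finger_force: 49.0
```

Call:
drive_tool --pt "0 0 0 0 0.0003 0 0" --pt "0 0 0 0 0.0006 0 0" --pt "0 0 0 0 0.0009 0 0" --pt "0 0 0 0 0.001 0 0" --pt "0 0 0 0 0.001 0 0"

```text
t: 11.25
tcp_pos: [0.4673, -0.2235, 0.0077]
orientation: [[0.069, 0.998, 0.0], [0.998, -0.069, 0.0], [0.0, 0.0, -1.0]]
wrist_force: [-0.4, -0.1, -1.5]
width: 0.0156
finger_force: 49.0
```

Call:
drive_tool --pt "0 0 0 0 0.0002 0 0" --pt "0 0 0 0 0.0004 0 0" --pt "0 0 0 0 0.0006 0 0" --pt "0 0 0 0 0.0006 0 0" --pt "0 0 0 0 0.0006 0 0"

```text
t: 11.75
tcp_pos: [0.4675, -0.2235, 0.0077]
orientation: [[0.069, 0.998, -0.001], [0.998, -0.069, 0.0], [0.0, -0.001, -1.0]]
wrist_force: [-4.2, -1.0, 1.1]
width: 0.0153
finger_force: 49.4
```

Call:
drive_tool --pt "0 0 0 0 0.0002 0 0" --pt "0 0 0 0 0.0004 0 0" --pt "0 0 0 0 0.0005 0 0" --pt "0 0 0 0 0.0005 0 0" --pt "0 0 0 0 0.0005 0 0"

```text
t: 12.25
tcp_pos: [0.4675, -0.2234, 0.0077]
orientation: [[0.069, 0.998, -0.002], [0.998, -0.069, 0.0], [0.0, -0.002, -1.0]]
wrist_force: [-6.9, -1.2, 1.0]
width: 0.0155
finger_force: 49.7
```

Call:
drive_tool --pt "0 0 0 0 0.0002 0 0" --pt "0 0 0 0 0.0004 0 0" --pt "0 0 0 0 0.0006 0 0" --pt "0 0 0 0 0.0006 0 0" --pt "0 0 0 0 0.0006 0 0"

```text
t: 12.75
tcp_pos: [0.4675, -0.2235, 0.0077]
orientation: [[0.069, 0.998, -0.003], [0.998, -0.069, 0.001], [0.0, -0.003, -1.0]]
wrist_force: [-10.3, -1.4, 4.2]
width: 0.0153
finger_force: 49.9
```

Call:
drive_tool --pt "0 0 0 0 0 0 0" --pt "0 0 0 0 0 0 0" --pt "0 0 0 0 0 0 0" --pt "0 0 0 0 0 0 0" --pt "0 0 0 0 0 0 0"

```text
t: 13.25
tcp_pos: [0.4675, -0.2234, 0.0077]
orientation: [[0.069, 0.998, -0.003], [0.998, -0.069, 0.001], [0.0, -0.003, -1.0]]
wrist_force: [-10.8, -1.9, 4.3]
width: 0.0153
finger_force: 49.9
```

```bash
python3 m.py w8 341|head -14; python3 sc.py sw8 .468 .497; python3 - <<'E'
from h import *
t,_=snap('top','top8');a=cv2.imread('pics/w8.png');b=cv2.imread('pics/sw8.png')
s=arm.sense();print(np.round(s['orientation'],4),s['ft_torque'],s['wrist_force'])
o=np.zeros((600,800,3),np.uint8);o[:300,:480]=cv2.resize(a,(480,300))
o[300:,:400]=cv2.resize(b[140:290,180:380],(400,300));o[300:600,400:800]=cv2.resize(t[120:270,280:480,::-1],(400,300))
cv2.imwrite('pics/m8.png',o)
E
```

```text
t 13.35 tcp [ 0.4675 -0.2234  0.0077] w 0.0154 F [-10.   -1.5   3.4]
yawY -3.93797252771451 turn/30 [-0.006 -0.001  0.   ] shift [-0.0007 -0.001  -0.0008]
board z 0.0799791008455176 tray z 0.0264008854008471
board first row 26 [(np.float64(-0.0924), np.float64(0.4754), np.float64(0.4887), np.int64(39)), (np.float64(-0.0927), np.float64(0.4751), np.float64(0.4894), np.int64(43)), (np.float64(-0.0931), np.float64(0.4746), np.float64(0.4893), np.int64(44)), (np.float64(-0.0998), np.float64(0.4747), np.float64(0.4898), np.int64(45)), (np.float64(-0.1104), np.float64(0.4742), np.float64(0.4898), np.int64(46)), (np.float64(-0.1208), np.float64(0.4742), np.float64(0.4897), np.int64(46)), (np.float64(-0.1312), np.float64(0.4742), np.float64(0.4899), np.int64(46)), (np.float64(-0.1417), np.float64(0.4744), np.float64(0.4901), np.int64(45)), (np.float64(-0.1526), np.float64(0.4742), np.float64(0.4898), np.int64(44)), (np.float64(-0.1641), np.float64(0.4745), np.float64(0.4896), np.int64(42))]
tray first row 52
52 342 [ 0.4941 -0.0923]
72 341 [ 0.4935 -0.1028]
92 342 [ 0.4941 -0.1129]
112 342 [
[... 428 characters left out ...]
08 0.4951] y [-0.2911 -0.2881 -0.0946 -0.0938]
tray top 1401 x [0.4982 0.5845 0.6518] y [-0.2926 -0.2917 -0.0936 -0.0923]
tray top x0.5 183 x [0.4943 0.4996 0.5058] y [-0.2909 -0.2866 -0.0945 -0.0923]
tray top x0.52 74 x [0.5141 0.5197 0.5256] y [-0.2923 -0.2915 -0.0943 -0.0927]
tray top x0.55 78 x [0.5449 0.5501 0.5558] y [-0.2921 -0.2914 -0.0945 -0.0932]
tray top x0.6 90 x [0.5944 0.6002 0.6056] y [-0.2923 -0.2915 -0.093  -0.0927]
tray top x0.63 95 x [0.6242 0.6307 0.6359] y [-0.2923 -0.2914 -0.0938 -0.0936]
[[ 6.880e-02  9.976e-01 -3.300e-03]
 [ 9.976e-01 -6.880e-02  7.000e-04]
 [ 5.000e-04 -3.300e-03 -1.000e+00]] [-0.17376691  1.82037893 -0.0611178 ] [-9.60706516 -1.70543869  3.23600451]
```

View pics/m8.png

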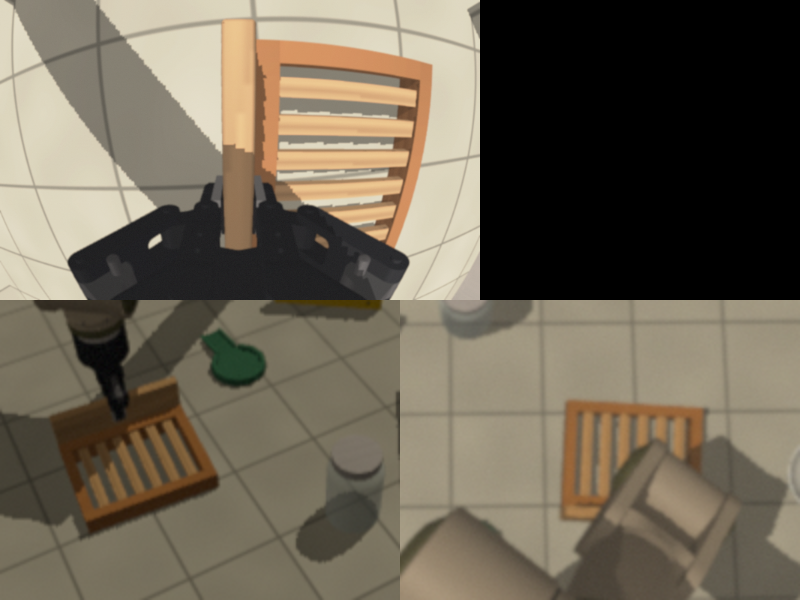

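It's flush and the ends are even, but the tool leans about 0.2° and presses slightly on the counter. I'll ease both and re-check the push.

Call:
drive_tool --pt "-0.002 0 0 0 0 -0.0001 0" --pt "-0.004 0 0 0 0 -0.0002 0" --pt "-0.006 0 0 0 0.0001 -0.0004 0" --pt "-0.006 0 0 0 0.0001 -0.0004 0" --pt "-0.006 0 0 0 0.0001 -0.0004 0"

```text
t: 13.9
tcp_pos: [0.4676, -0.2234, 0.0077]
orientation: [[0.069, 0.998, -0.0], [0.998, -0.069, 0.001], [0.001, -0.0, -1.0]]
wrist_force: [-8.9, -2.0, -1.0]
width: 0.0153
finger_force: 49.3
```

```bash
python3 - <<'E'
from h import *
s=arm.sense();print(np.round(s['orientation'],4),s['tcp_pos'],s['ft_torque'],s['wrist_force'])
E
```

```text
[[ 6.880e-02  9.976e-01 -3.000e-04]
 [ 9.976e-01 -6.880e-02  7.000e-04]
 [ 7.000e-04 -4.000e-04 -1.000e+00]] [ 0.46760568 -0.22342617  0.00770747] [-0.41052702  1.640366   -0.1260612 ] [-8.90540826 -1.96207242 -0.99256847]
```

Call:
drive_tool --pt "0 0 0 0 0.0001 0 0" --pt "0 0 0 0 0.0003 0 0" --pt "0 0 0 0 0.0003 0 0" --pt "0 0 0 0 0.0003 0 0" --pt "0 0 0 0 0.0003 0 0"

```text
t: 14.4
tcp_pos: [0.4676, -0.2234, 0.0077]
orientation: [[0.069, 0.998, -0.001], [0.998, -0.069, 0.001], [0.001, -0.001, -1.0]]
wrist_force: [-9.9, -1.9, -0.6]
width: 0.0151
finger_force: 49.5
```

Call:
drive_tool --pt "0 0 0 0 0 0 0" --pt "0 0 0 0 0 0 0" --pt "0 0 0 0 0 0 0" --pt "0 0 0 0 0 0 0" --pt "0 0 0 0 0 0 0"

```text
t: 14.9
tcp_pos: [0.4676, -0.2234, 0.0077]
orientation: [[0.069, 0.998, -0.001], [0.998, -0.069, 0.001], [0.001, -0.001, -1.0]]
wrist_force: [-10.1, -1.9, -0.0]
width: 0.0152
finger_force: 49.5
```

The push is steady at about 10 N with the board upright, so I'm handing it in.

```bash
python3 -c "
from workcell import arm
print(arm.sign_off())"
```

```text
the job is handed in; nothing more can be done
None
```

The lip board is upright and flush on the tray's front edge with its ends even to about 1 mm, held there with a steady push of about 10 N, and the job was handed in at about 15 s; my first grasp closed on the board's top edge and nudged it about 5 mm before I regripped lower.

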